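# Jack up and lift out the interlocked palette block

### The job

On the cosmetics display stand, crank the handwheel clockwise until you feel its stop, then back it off a quarter turn and leave it there: the jack raises the pink palette block part-way from between the two white blocks it interlocks with. Lift the pink block straight up and out, leaving the white blocks and the jar on them seated as they are, and set it down gently, upright, in the middle of the marble pad. Leave the bottles near by standing where they are.

Things in the scene. Friction and masses are not known exactly. Their poses are not given: they have to be found in the camera images.
- crank (a joint): spindle of the jack handwheel (black rim 116 mm across, at the -y end of the stand): angle in rad, growing clockwise seen from above, over several turns; starts at 0 to 4. Stiff (3 N at the pin), stays where left. One turn lifts the jack plate 25 mm; it meets the pink block at about 4.5. The stop comes 1.4 to 2.3 turns after the start and must be felt: the rim then yields springily, 2.5 N per mm at the pin
- crank_axis (a point): point on the handwheel's vertical axis, 135 mm above the table, level with the middle of the crank pin. Fixed in the stand; x and y axes are those of the stand: the bay of the pink block lies 170 mm away along +y
- crank_pin (a point): middle of the red upright crank pin: 18 mm thick, from 112 to 157 mm above the table, 45 mm off the wheel's axis; this point is 135 mm above the table and goes round with the wheel. Its sleeve spins freely, so a pinch can keep its direction while it goes round
- bay (a point): centre of the stand's middle bay at rim height, 98 mm above the table. x, y are the stand's axes; the wheel's axis is 170 mm away along -y. Stand: pale trough 72 mm (x) by 220 mm (y), the walls along its two long sides 8 mm thick, rim flush with the tops of all three blocks at the start
- palette_center (a point): centre of the loose pink block, 0.2-0.4 kg, 70 mm high: body 48 mm (x) by 64 mm (y), plus a full-height T key on each y end (100 mm over keys, 28 mm wide) held in slots of the white blocks with 1.5 mm play, so it leaves only straight up. Flush with the rim at the start; 36 mm proud at the jack's stop, 30 mm a quarter turn back. Grip the two faces across x, 48 mm apart
- palette_foot (a point): centre of the underside of the pink block, 35 mm below its centre
- left_block: loose white block, 52 x 70 x 70 mm, 0.4 kg, in the stand on the +y side of the pink block. Its origin is at floor level under the middle of the bay, not in the block itself; z is up
- right_block: the same on the -y side of the pink block, next to the handwheel; its origin is also under the middle of the bay
- cream_jar: white cream jar with brass lid, 42 mm across, 32 mm high, standing on the left white block about 82 mm from the bay's centre; origin at the centre of its underside
- pad_top (a point): centre of the top of the marble pad, 8 mm above the table: fixed slab 90 mm (its x) by 130 mm (its y), on the table to the right
- lotion: white lotion bottle, 48 mm across, 150 mm high, loose on the table beyond the gap between pad and stand; origin at the centre of its underside
- serum: amber serum bottle, 40 mm across, 100 mm high, loose on the table in front of that gap, towards the robot; origin at the centre of its underside
- palette: the pink block as a body, origin at the centre of its underside
Things that resemble listed ones, but are neither listed nor needed, are in the scene too. Of the things that look like the palette, the smaller one is meant. Leave any turquoise look-alike of the left_block alone.

How it is judged (in metres and radians):
On the way, in this order (a step that is already met when the one before it is completed fails the run):
1. the handwheel is cranked clockwise on to its stop (value of joint crank above 13.4717 rad), for 0.05 s.
2. the handwheel is backed off a quarter turn (60 to 117 degrees) and the block stands raised on the jack (value of joint crank between 11.5217 and 12.5217 rad and z of palette_foot in the frame of bay above -0.05 m), for 0.2 s.
3. the pink block is lifted clear, straight above its bay (foot above the rim, within 15 mm sideways) (z of palette_foot in the frame of bay above 0.003 m and horizontal distance between palette_foot and bay below 0.015 m), for 0.02 s.
At the end, for the whole second after the job is handed in: the pink block stands upright and at rest on the marble pad, its centre within 25 mm of the pad's centre; the handwheel is left a quarter turn (60 to 117 degrees) short of its stop; both white blocks are seated within 10 mm of where they were, and the jar within 20 mm (value of joint crank between 11.5217 and 12.5217 rad and horizontal distance between palette_foot and pad_top below 0.025 m and z of palette_foot in the frame of pad_top below 0.004 m and angle between palette_center's own z axis and vertical below 0.06 rad and linear speed of palette below 0.02 m/s and distance of each of left_block, right_block from where it was at the start of the episode below 0.01 m and angle between each of left_block, right_block's own z axis and vertical below 0.08 rad and distance of cream_jar from where it was at the start of the episode below 0.02 m); the robot touches nothing.
It fails at once if a white block pulled up or out with the pink one (moved over 15 mm) (distance of any of left_block, right_block from where it was at the start of the episode above 0.015 m).
It fails at once if the jar or a bottle moved by more than 30 mm or toppled (distance of any of cream_jar, lotion, serum from where it was at the start of the episode above 0.03 m or angle between any of cream_jar, lotion, serum's own z axis and vertical above 0.5 rad).
It fails at once if the pink block let go above the pad (dropped from more than 15 mm) (horizontal distance between palette_foot and pad_top below 0.08 m and z of palette_foot in the frame of pad_top above 0.015 m and contact force between the fingers and palette below 0.05 N).
It also fails if it takes over 72 s, if anything falls off the work surface, if the arm or the gripper's body presses on something with over 40 N, if the wrist force passes 120 N, or if a joint passes its speed limit or range.

### The arm

A 6-joint arm with a two-finger parallel gripper is mounted at the origin on the work surface. World frame = base frame: x ahead of the robot, y to its left, z up, the work surface at z = 0. Lengths are in mm, angles in rad, forces in N, time in s.
With the tool pointing down it reaches from about 350 to 975 mm from the base axis. Payload 4.9 kg.
Tool frame: the origin (TCP) lies at the very end of the fingers, on their centre line; the grasp point (between the pads) lies 19 mm behind it; z points along the fingers, x is the direction in which the jaws open and shut, and the axes are right-handed (so a half turn about z gives the same grasp; the last joint's range is limited). The gripper opens to 85 mm and grips with 20 to 120 N. Pads are 22 mm wide; open, the fingers measure 114 mm over their backs; the gripper's body (76 mm by 85 mm) begins 54 mm behind the grasp point. The pads swing forward as they close: fully open they stand 13 mm farther back than shut.
Start: joints at [1.001, 0.053, 1.613, -0, 1.476, -0.119], TCP at [272.291, 562.547, 231.304] pointing down, gripper open.
Joint ranges: [-3.01, 3.01], [-1.01, 2.22], [0.06, 2.58], [-1.02, 4.17], [0.09, 2.62], [-3.14, 3.14]. Speed limits (rad/s): [2.57, 2.57, 3.14, 3.14, 3.14, 3.14].

### API

Orientations are given as a unit quaternion [w, x, y, z].
In Python, from station import bot gives the robot as it stands.
- The arm moves only by the tool apply_moves, never from a script. Its argument "steps" is a list of rows, each an object of numbers: "claw": the opening, from 0 (shut) to 1 (fully open); "tx", "ty", "tz": the shift along the world's x, y, z in m; "spin": the turn about the world's z in degrees. A call has exactly 8 rows; each row shifts and turns the commanded pose from where the row before left it; what a row does not reach is not made up. A row lasts 1/12 s, in which the tool goes at most 41.7 mm and 7.16 degrees, less where a joint would pass 70% of its speed; a pose out of reach is approached as far as the arm can. A call is refused whole if a number of a shift passes 0.0417 or a number of a turn 7.16, either way. A call with a gripper value outside its range is refused whole. The fingers move at their own pace and stop on an object; "grip_force" is the grip in N (left out, the last holds). Time passes only in rows, so rows that do not move let the fingers close, or fill a call up. It gives the time, the measured TCP pose, the force and the opening at its end, in the units of the state.
- bot.get_obs(): the state, without advancing time (a new reading comes with each control period).
- bot.snapshot(name): name is "side" or "top" or "wrist"; returns (picture, depth): 480x640x3 uint8, red, green, blue; 480x640 float32, mm along the optical axis (not along the pixel's ray), 0 where there is no reading.
- bot.calibration(name): a dict with "K" (3x3 intrinsics, pixels), "origin" and "attitude" of the camera in the world. Camera axes: x right, y down, z forward; pixel columns grow to the right and rows downward; lengths in mm; the calibration is good to about 2 mm. A picture is of the moment at which its call begins: read the wrist's pose just before it. calibration takes no time and is no camera call; for the wrist camera it gives the pose at the moment of the call.
- bot.job_done(): hands the job in, once; it reports no verdict.
The state is a dict: "t": time; "joints": joint angles; "dq": joint speeds; "joint_torque": joint torques, N m; "eef_pos": TCP position; "ee_rot": TCP orientation; "ft_force": force on the tool from outside, world axes, zero at the start; "moment": the same for the moment, N m; "grip_width": finger opening in mm.
Only numpy, scipy, OpenCV 4.12 (cv2) and the standard library are available. Lean on these libraries where they do the work, as an engineer would, in place of code of your own. Each camera call takes 0.05 s, during which the arm holds its last target.

## Working session

There is one attempt and no reset: what is moved stays moved. The work goes in short steps, Python scripts to look and compute and a tool call to move; the robot and the scene stay as the last step left them, time stands still between calls to the robot, and variables do not carry over. Pictures are saved under pics/ and viewed, and the job is handed in when it is done.

Besides the shell and the picture viewer there is one more tool, called after "Emit:" in YAML: its name, and indented under it one key for each argument. apply_moves: Moves the arm, as the interface text tells. Its arguments: {"type":"object","properties":{"steps":{"type":"array","items":{"type":"object","properties":{"claw":{"type":"number"},"tx":{"type":"number"},"ty":{"type":"number"},"tz":{"type":"number"},"spin":{"type":"number"}}}},"grip_force":{"type":"number"}},"required":["steps"]}

```bash
ls; mkdir -p pics
cat > h.py <<'E'
from station import bot
import numpy as np, cv2
def snap(n,f):
    c=bot.calibration(n); r,d=bot.snapshot(n); cv2.imwrite('pics/'+f+'.png',r[:,:,::-1]); np.savez('pics/'+f+'.npz',r=r,d=d,K=c['K'],o=c['origin'],a=c['attitude']); return r,d,c
def R(a):
    a=np.array(a,float)
    if a.shape==(3,3): return a
    w,x,y,z=a
    from scipy.spatial.transform import Rotation as Q
    return Q.from_quat([x,y,z,w]).as_matrix()
def load(f):
    z=np.load('pics/'+f+'.npz'); return z['r'],z['d'],dict(K=z['K'],origin=z['o'],attitude=z['a'])
def ray(c,u,v):
    return np.array(c['origin'],float), R(c['attitude'])@np.linalg.inv(np.array(c['K']))@np.array([u,v,1.])
def onplane(c,u,v,z):
    o,d=ray(c,u,v); return o+d*(z-o[2])/d[2]
def cloud(c,d):
    vv,uu=np.mgrid[0:480,0:640]; K=np.array(c['K'])
    P=np.stack([(uu-K[0,2])/K[0,0]*d,(vv-K[1,2])/K[1,1]*d,d],-1)
    return P@R(c['attitude']).T+np.array(c['origin'])
E
python3 - <<'E'
from h import *
print(bot.get_obs())
for n in('top','side'):
    r,d,c=snap(n,n+'0'); print(n,c)
print(bot.get_obs()['t'])
E
```

```text
pics
{'t': 0.0, 'joints': array([ 1.00100911e+00,  5.33297729e-02,  1.61429972e+00,  1.21844884e-05,
        1.47602055e+00, -1.18996904e-01]), 'dq': array([-0.00095513, -0.00067392,  0.00107304, -0.00068255, -0.00039041,
        0.00094003]), 'joint_torque': array([ 1.59023639e-03, -3.93676829e+01, -3.70176816e+01,  2.93708149e-05,
        6.96788571e-03,  3.21699233e-06]), 'eef_pos': array([271.95035292, 562.03217076, 230.07641017]), 'ee_rot': array([ 4.33612277e-04,  8.47253374e-01,  5.31187972e-01, -9.32857353e-04]), 'ft_force': array([ 0.18953922, -0.66837325,  0.99871649]), 'moment': array([ 0.0068282 ,  0.00655815, -0.00126152]), 'grip_width': 85.12576026484153}
top {'K': array([[477.73750559,   0.        , 315.07739274],
       [  0.        , 477.73750559, 247.11729805],
       [  0.        ,   0.        ,   1.        ]]), 'origin': array([381.02896356,  -9.71179283, 993.93838461]), 'attitude': array([ 0.06075365, -0.69476961,  0.71336744, -0.06863721])}
side {'K': array([[490.23753358,   0.        , 324.41882076],
       [  0.        , 490.23753358, 239.05438137],
       [  0.        ,   0.        ,   1.        ]]), 'origin': array([250.07363182, 429.82005433, 746.89111455]), 'attitude': array([ 0.10414476, -0.26979281,  0.89639605, -0.33591642])}
0.1
```

View pics/top0.png

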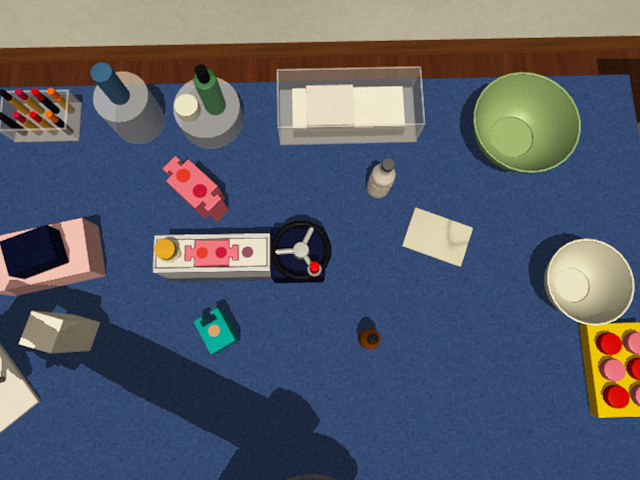

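View pics/side0.png

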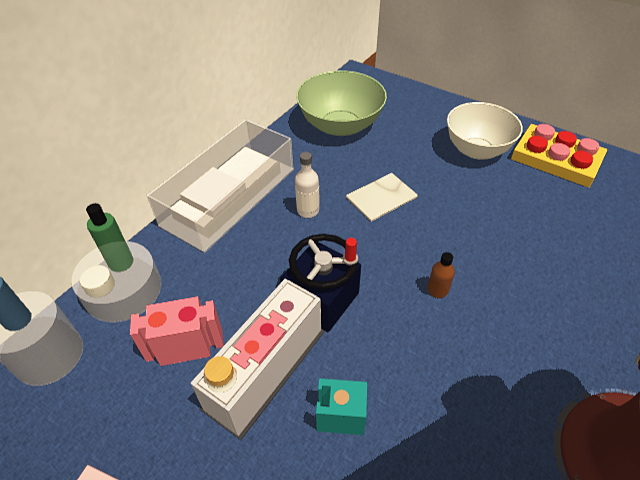

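Run:
```python
from h import *
import glob
for n in('top0','side0'):
    r,d,c=load(n); P=cloud(c,d); print(n,(d==0).mean())
    hsv=cv2.cvtColor(r,cv2.COLOR_RGB2HSV)
    red=((hsv[...,0]<6)|(hsv[...,0]>174))&(hsv[...,1]>200)&(hsv[...,2]>120)
    nn,l,s,ce=cv2.connectedComponentsWithStats(red.astype(np.uint8))
    for i in range(1,nn):
        if s[i,4]>25:
            q=P[l==i]; print('red',s[i],ce[i].round(1),np.median(q,0).round(1),'z',np.percentile(q[:,2],[5,95]).round(1))
    # pink block
    pk=(((hsv[...,0]>168)|(hsv[...,0]<8))&(hsv[...,1]>90)&(hsv[...,1]<200)&(hsv[...,2]>150))
    nn,l,s,ce=cv2.connectedComponentsWithStats(pk.astype(np.uint8))
    for i in range(1,nn):
        if s[i,4]>150:
            q=P[l==i]; print('pink',s[i],ce[i].round(1),np.median(q,0).round(1),'z',np.percentile(q[:,2],[5,95]).round(1))
r,d,c=load('top0'); P=cloud(c,d)
b=(r.max(-1)<45)&(P[...,2]>85)&(P[...,2]<125)
b[:,:262]=0;b[:,340:]=0;b[:200]=0;b[300:]=0
q=P[b];print(len(q),np.percentile(q[:,2],[5,50,95]))
vs,us=np.nonzero(b)
cnts,_=cv2.findContours(b.astype(np.uint8),cv2.RETR_EXTERNAL,cv2.CHAIN_APPROX_NONE)
k=max(cnts,key=len);print(cv2.minEnclosingCircle(k),cv2.fitEllipse(k))
for u,v in[(212,253),(265,240),(375,338),(438,237),(301,250),(384,172)]: print((u,v),P[v,u].round(1))
```

```text
top0 0.003984375
red [31 89 11 11 52] [35.7 93.3] [881.8 539.7  89.6] z [72.3 94.1]
red [ 29 112  12  10  46] [ 33.3 115.7] [833.6 539.4  89.8] z [71.9 92.4]
red [177 169  13  13 126] [182.7 175. ] [699.5 234.7  90.7] z [87.8 93.5]
red [216 247  10   9  30] [220.7 250.6] [544.3 157.   98.5] z [ 95.3 100.1]
red [197 248  10  10  80] [201.6 252.4] [542.5 193.3  98.4] z [ 95.9 100.8]
red [310 261   9  12  87] [314.1 266.5] [501.9 -18.4 156.2] z [138.5 159.2]
red [600 333  22  21 359] [610.1 343.5] [ 350.7 -591.3   50.1] z [46.4 53. ]
red [631 358   9  22 141] [636.  368.8] [ 301.  -635.6   49.7] z [46.1 52.5]
red [607 386  22  22 376] [617.6 396.7] [ 250.3 -592.1   50.1] z [46.6 52.8]
pink [ 163  156   58   56 1388] [191.5 183.7] [682.1 217.8  90. ] z [86.3 92.8]
pink [185 240  53  26 953] [211.  252.5] [541.2 176.1  97.7] z [ 91.8 100.3]
pink [628 332  12  22 216] [634.3 342.5] [ 351.6 -639.8   49.7] z [46.4 52.7]
pink [604 359  22  23 373] [614.1 369.8] [ 300.4 -592.9   49.9] z [46.9 52.6]
side0 0.004169921875
red [558 131  19  16 192] [567.2 138. ] [ 295.4 -641.5   48.3] z [40.5 50.6
[... 452 characters left out ...]
50.7]
pink [578 138  21  17 222] [589.3 145.2] [ 246.8 -642.    48.1] z [ 3.5 50.7]
pink [551 143  19  17 227] [560.5 150. ] [ 295.2 -588.7   48.2] z [36.8 51. ]
pink [ 130  296   93   70 4398] [175.7 331. ] [670.5 229.3  84.2] z [ 8.8 90.8]
pink [ 231  310   56   59 1551] [258.6 340.3] [538.5 181.4  96.8] z [93.1 98.8]
1414 [ 86.12423791 111.26444113 115.36205717]
((297.5, 251.5), 34.76358413696289) ((299.8964538574219, 251.53152465820312), (53.99712371826172, 56.82255172729492), 106.34004211425781)
(212, 253) [540.7 174.2  97.1]
(265, 240) [563.6  73.4  96.1]
(375, 338) [ 373.7 -127.5  100.6]
(438, 237) [ 578.6 -283.4    8.2]
(301, 250) [538.6   4.6 117.2]
(384, 172) [ 681.9 -155.9  131.7]
```

Run:
```python
import cv2
a=cv2.imread('pics/top0.png')[220:290,145:345]
cv2.imwrite('pics/top0c.png',cv2.resize(a,None,fx=4,fy=4,interpolation=cv2.INTER_CUBIC))
```

```text
(no output)
```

View pics/top0c.png

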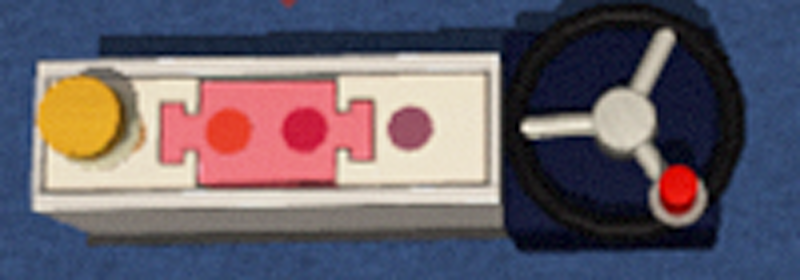

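Run:
```python
from h import *
from scipy.optimize import least_squares
r,d,c=load('top0'); P=cloud(c,d)
f=lambda x,y:(145+(x+.5)/4-.5,220+(y+.5)/4-.5)
for p in[(37,62),(500,55),(33,210),(500,208)]:
    print('corner',onplane(c,*f(*p),98).round(1))
# rim circle from top-colour dark pixels by depth
m=(r.max(-1)<60)&(P[...,2]>104)&(P[...,2]<118); m[:,:262]=0;m[:,340:]=0;m[:200]=0;m[300:]=0
q=P[m]; print(len(q),np.percentile(q[:,2],[5,50,95]))
z=np.median(q[:,2])
vs,us=np.nonzero(m); W=np.array([onplane(c,u,v,z) for u,v in zip(us,vs)])[:,:2]
g=least_squares(lambda p:np.hypot(*(W-p[:2]).T)-p[2],[538,5,52],loss='soft_l1'); print('rim',g.x)
hsv=cv2.cvtColor(r,cv2.COLOR_RGB2HSV)
hub=onplane(c,*f(625,122),117); print('hub',hub)
# pin top
red=((hsv[...,0]<6)|(hsv[...,0]>174))&(hsv[...,1]>200)&(P[...,2]>150); red[:,:300]=0;red[:,330:]=0;red[280:]=0
vs,us=np.nonzero(red); print('pin top',onplane(c,us.mean(),vs.mean(),157),len(us), us.min(),us.max(),vs.min(),vs.max())
r2,d2,c2=load('side0')
h2=cv2.cvtColor(r2,cv2.COLOR_RGB2HSV);red=((h2[...,0]<6)|(h2[...,0]>174))&(h2[...,1]>200);red[:235]=0;red[265:]=0;red[:,:340]=0;red[:,365:]=0
vs,us=np.nonzero(red);print('side pin mid',onplane(c2,us.mean(),vs.mean(),137))
# pink mask centre on z=98 both views
for n in('top0','side0'):
    r,d,c=load(n);h=cv2.cvtColor(r,cv2.COLOR_RGB2HSV)
    Q=cloud(c,d)
    pk=(((h[...,0]>165)|(h[...,0]<10))&(h[...,1]>90)&(h[...,2]>120)&(abs(Q[...,0]-541)<35)&(abs(Q[...,1]-175)<60)&(Q[...,2]>85))
    cn,_=cv2.findContours(pk.astype(np.uint8),cv2.RETR_EXTERNAL,cv2.CHAIN_APPROX_NONE);k=max(cn,key=cv2.contourArea)[:,0]
    W=np.array([onplane(c,u,v,98)[:2] for u,v in k],np.float32);print(n,'pink',cv2.minAreaRect(W))
# pad
r,d,c=load('top0');Q=cloud(c,d);h=cv2.cvtColor(r,cv2.COLOR_RGB2HSV)
for n in('top0','side0'):
    r,d,c=load(n);Q=cloud(c,d);h=cv2.cvtColor(r,cv2.COLOR_RGB2HSV)
    pm=(h[...,1]<90)&(h[...,2]>130)&(abs(Q[...,2]-8)<12)&(abs(Q[...,0]-578)<90)&(abs(Q[...,1]+283)<90)
    nn,l,s,ce=cv2.connectedComponentsWithStats(pm.astype(np.uint8));i=1+s[1:,4].argmax()
    cn,_=cv2.findContours((l==i).astype(np.uint8),cv2.RETR_EXTERNAL,cv2.CHAIN_APPROX_NONE);k=max(cn,key=cv2.contourArea)[:,0]
    W=np.array([onplane(c,u,v,8)[:2] for u,v in k],np.float32);print(n,'pad',cv2.minAreaRect(W))
    if n=='top0': z=lambda u,v,h:onplane(c,u,v,h).round(0)
    for nm,cx,cy,hh in(('lotion',660,-150,150),('serum',385,-125,100),('jar',541,255,130)):
        mm=(abs(Q[...,0]-cx)<50)&(abs(Q[...,1]-cy)<50)&(Q[...,2]>(102 if nm=='jar' else 25))&(Q[...,2]<hh+10)
        q=Q[mm]; print(n,nm,len(q),np.percentile(q,[3,50,97],axis=0).round(0).tolist())
```

```text
corner [578.1 285.3  98. ]
corner [575.9  64.3  98. ]
corner [506.9 284.7  98. ]
corner [502.1  65.   98. ]
968 [108.72799511 112.75208664 115.68907763]
rim [539.18129457   5.12250334  51.52483108]
hub [538.38422218   4.86573802 117.        ]
pin top [501.61914915 -18.73547555 157.        ] 77 310 318 262 271
side pin mid [501.03653706 -17.68758378 137.        ]
top0 pink ((539.781005859375, 176.0791015625), (99.554931640625, 48.17109298706055), 88.53983306884766)
side0 pink ((538.25390625, 176.4137420654297), (100.94505310058594, 51.644065856933594), 89.52812194824219)
top0 pad ((580.3609008789062, -282.0393371582031), (130.2308807373047, 91.132080078125), 68.19764709472656)
top0 lotion 738 [[667.0, -180.0, 32.0], [681.0, -156.0, 99.0], [701.0, -139.0, 151.0]]
top0 serum 364 [[355.0, -140.0, 39.0], [372.0, -120.0, 70.0], [389.0, -106.0, 101.0]]
top0 jar 434 [[527.0, 236.0, 103.0], [543.0, 251.0, 129.0], [561.0, 270.0, 132.0]]
side0 pad ((577.2177734375, -279.70477294921875), (132.97254943847656, 95.01788330078125), 68.155517578125)
side0 lotion 1060 [[666.0, -168.0, 29.0], [681.0, -148.0, 87.0], [703.0, -136.0, 149.0]]
side0 serum 698 [[352.0, -128.0, 27.0], [368.0, -112.0, 64.0], [387.0, -103.0, 99.0]]
side0 jar 795 [[526.0, 241.0, 103.0], [539.0, 259.0, 128.0], [559.0, 275.0, 131.0]]
```

The pink block keyed into the white blocks at top-view pixel (212,253) is the palette, because it is flush with the rim at z≈98 and measures 100×48. The pink block at (192,184) stands on the table, is taller (z≈90 from the table) and larger, so it is a decoy. The handwheel hub is at (301,250) and the pin at (314,268). The measured pin radius is 44 mm, against 45 mm expected.

Emit:
apply_moves:
  steps:
    - {"tx": 0.0143, "ty": -0.0363, "tz": 0, "spin": -4.07, "claw": 0.55}
    - {"tx": 0.0143, "ty": -0.0363, "tz": 0, "spin": -4.07, "claw": 0.55}
    - {"tx": 0.0143, "ty": -0.0363, "tz": 0, "spin": -4.07, "claw": 0.55}
    - {"tx": 0.0143, "ty": -0.0363, "tz": 0, "spin": -4.07, "claw": 0.55}
    - {"tx": 0.0143, "ty": -0.0363, "tz": 0, "spin": -4.07, "claw": 0.55}
    - {"tx": 0.0143, "ty": -0.0363, "tz": 0, "spin": -4.07, "claw": 0.55}
    - {"tx": 0.0143, "ty": -0.0363, "tz": 0, "spin": -4.07, "claw": 0.55}
    - {"tx": 0.0143, "ty": -0.0363, "tz": 0, "spin": -4.07, "claw": 0.55}
  grip_force: 50

```text
t: 0.77
eef_pos: [386.6, 270.3, 230.8]
ee_rot: [0.0, 0.963, 0.271, -0.0]
ft_force: [1.1, -0.1, 0.4]
grip_width: 46.9
```

Emit:
apply_moves:
  steps:
    - {"tx": 0.0143, "ty": -0.0363, "tz": 0, "spin": -4.07, "claw": 0.55}
    - {"tx": 0.0143, "ty": -0.0363, "tz": 0, "spin": -4.07, "claw": 0.55}
    - {"tx": 0.0143, "ty": -0.0363, "tz": 0, "spin": -4.07, "claw": 0.55}
    - {"tx": 0.0143, "ty": -0.0363, "tz": 0, "spin": -4.07, "claw": 0.55}
    - {"tx": 0.0143, "ty": -0.0363, "tz": 0, "spin": -4.07, "claw": 0.55}
    - {"tx": 0.0143, "ty": -0.0363, "tz": 0, "spin": -4.07, "claw": 0.55}
    - {"tx": 0.0143, "ty": -0.0363, "tz": 0, "spin": -4.07, "claw": 0.55}
    - {"tx": 0.0143, "ty": -0.0363, "tz": 0, "spin": -4.07, "claw": 0.55}

```text
t: 1.43
eef_pos: [501.1, -20.2, 230.9]
ee_rot: [-0.0, 1.0, -0.01, -0.0]
ft_force: [1.6, 0.7, 0.5]
grip_width: 46.7
```

```bash
cat > st.py <<'E'
from h import *
def st(p=True):
    o=bot.get_obs(); M=R(o['ee_rot'])
    if p: print('t%.2f'%o['t'],'tcp',np.round(o['eef_pos'],1),'yaw%.1f'%np.degrees(np.arctan2(M[1,0],M[0,0])),'tilt',M[:,2].round(3),'F',np.round(o['ft_force'],1),'w%.1f'%o['grip_width'],'j',np.round(o['joints'],2))
    return o
AX=np.array([539.0,5.2])
def ang(o):
    v=np.array(o['eef_pos'][:2])-AX; a=np.arctan2(v[1],v[0]); t=np.array([np.sin(a),-np.cos(a)]); rr=v/np.hypot(*v)
    print('ang %.1f r %.1f Ft(cw) %.1f Fr %.1f'%(np.degrees(a),np.hypot(*v),t@o['ft_force'][:2],rr@o['ft_force'][:2]))
E
python3 - <<'E'
from st import *
st(); snap('wrist','w1'); st()
E
```

```text
t1.43 tcp [501.1 -20.2 230.9] yaw-1.2 tilt [-0.  0. -1.] F [1.6 0.7 0.5] w46.7 j [-0.19 -0.25  1.89  0.    1.5  -0.17]
t1.48 tcp [503.  -25.9 230.9] yaw-1.6 tilt [ 0.001 -0.005 -1.   ] F [-0.8 -3.9  0.7] w47.3 j [-0.2  -0.24  1.89 -0.    1.49 -0.17]
```

View pics/w1.png

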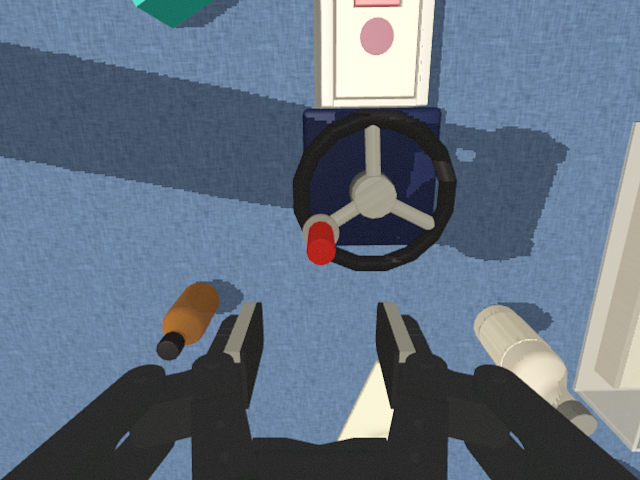

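Run:
```python
from st import *
st()
r,d,c=load('w1');print(c['origin'])
Q=cloud(c,d);h=cv2.cvtColor(r,cv2.COLOR_RGB2HSV)
red=((h[...,0]<6)|(h[...,0]>174))&(h[...,1]>200)&(Q[...,2]>150)
vs,us=np.nonzero(red);print('pin',us.mean(),vs.mean(),onplane(c,us.mean(),vs.mean(),157),Q[red].mean(0), np.median(Q[red],0))
print('hub',onplane(c,374,196,117),Q[196,374])
r,d,c=snap('wrist','w2');print(c['origin']);Q=cloud(c,d);h=cv2.cvtColor(r,cv2.COLOR_RGB2HSV)
red=((h[...,0]<6)|(h[...,0]>174))&(h[...,1]>200)&(Q[...,2]>150)
vs,us=np.nonzero(red);print('pin',us.mean(),vs.mean(),onplane(c,us.mean(),vs.mean(),157))
g=cv2.medianBlur(cv2.cvtColor(r,cv2.COLOR_RGB2GRAY),5)
m=(r.max(-1)<45)&(Q[...,2]>100)&(Q[...,2]<122)&(np.mgrid[0:480,0:640][0]<290)
W=np.array([onplane(c,u,v,112)[:2] for v,u in zip(*np.nonzero(m))])
from scipy.optimize import least_squares
p=least_squares(lambda p:np.hypot(*(W-p[:2]).T)-p[2],[539,5,52],loss='soft_l1').x;print('rim',p,len(W))
st()
```

```text
t1.48 tcp [503.  -25.9 230.9] yaw-1.6 tilt [ 0.001 -0.005 -1.   ] F [-0.8 -3.9  0.7] w47.3 j [-0.2  -0.24  1.89 -0.    1.49 -0.17]
[503.19337068  59.48394841 373.19383504]
pin 320.78110944527737 249.42428785607197 [502.55022311 -16.36790524 157.        ] [502.59725302 -15.80610196 158.72503897] [502.69639928 -16.53216404 156.49241462]
hub [539.40595958   7.32264009 117.        ] [539.53595511   7.13539204 116.08031839]
[505.49123702  54.49969151 372.79351414]
pin 317.2827380952381 240.01488095238096 [502.60674381 -16.44472227 157.        ]
rim [539.80864599   6.3198704   50.73545329] 6227
t1.53 tcp [501.9 -22.7 230.8] yaw-1.4 tilt [-0.001 -0.001 -1.   ] F [-0.1  1.2  0.3] w47.3 j [-0.19 -0.25  1.89 -0.    1.5  -0.17]
```

Emit:
apply_moves:
  steps:
    - {"tx": 0.001, "ty": 0.001, "tz": -0.02, "claw": 0.55}
    - {"tz": -0.02, "claw": 0.55}
    - {"tz": -0.02, "claw": 0.55}
    - {"tz": -0.02, "claw": 0.55}
    - {"tz": -0.015, "claw": 0.55}
    - {"tz": -0.01, "claw": 0.55}
    - {"tz": 0, "claw": 0.4}
    - {"tz": 0, "claw": 0.3}

```text
invalid input
```

Run:
```python
from st import *
o=st();ang(o); snap('wrist','w3')
```

```text
t1.53 tcp [501.9 -22.7 230.8] yaw-1.4 tilt [-0.001 -0.001 -1.   ] F [-0.1  1.2  0.3] w47.3 j [-0.19 -0.25  1.89 -0.    1.5  -0.17]
ang -143.0 r 46.4 Ft(cw) 1.0 Fr -0.6
```

View pics/w3.png

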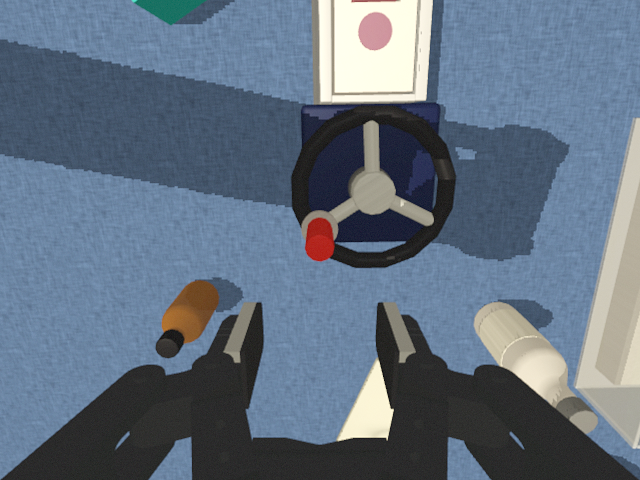

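Emit:
apply_moves:
  steps:
    - {"tx": 0.001, "ty": 0.001, "tz": -0.02, "spin": 0, "claw": 0.55}
    - {"tx": 0, "ty": 0, "tz": -0.02, "spin": 0, "claw": 0.55}
    - {"tx": 0, "ty": 0, "tz": -0.02, "spin": 0, "claw": 0.55}
    - {"tx": 0, "ty": 0, "tz": -0.01, "spin": 0, "claw": 0.55}
    - {"tx": 0, "ty": 0, "tz": 0, "spin": 0, "claw": 0.55}
    - {"tx": 0, "ty": 0, "tz": 0, "spin": 0, "claw": 0.55}
    - {"tx": 0, "ty": 0, "tz": 0, "spin": 0, "claw": 0.45}
    - {"tx": 0, "ty": 0, "tz": 0, "spin": 0, "claw": 0.4}

```text
t: 2.25
eef_pos: [503.0, -17.2, 163.0]
ee_rot: [0.0, 1.0, -0.008, 0.001]
ft_force: [0.1, 0.4, 0.5]
grip_width: 34.1
```

```bash
sed -i 's/539.0,5.2/539.5,6.0/' st.py
python3 - <<'E'
from st import *
o=st();ang(o)
E
```

```text
t2.25 tcp [503.  -17.2 163. ] yaw-0.9 tilt [ 0.003 -0.    -1.   ] F [0.1 0.4 0.5] w34.1 j [-0.18 -0.19  1.96  0.    1.37 -0.17]
ang -147.6 r 43.2 Ft(cw) 0.3 Fr -0.3
```

Emit:
apply_moves:
  steps:
    - {"tx": -0.0005, "ty": 0, "tz": -0.015, "spin": 0, "claw": 0.4}
    - {"tx": 0, "ty": 0, "tz": -0.015, "spin": 0, "claw": 0.4}
    - {"tx": 0, "ty": 0, "tz": -0.005, "spin": 0, "claw": 0.4}
    - {"tx": 0, "ty": 0, "tz": 0, "spin": 0, "claw": 0.4}
    - {"tx": 0, "ty": 0, "tz": 0, "spin": 0, "claw": 0}
    - {"tx": 0, "ty": 0, "tz": 0, "spin": 0, "claw": 0}
    - {"tx": 0, "ty": 0, "tz": 0, "spin": 0, "claw": 0}
    - {"tx": 0, "ty": 0, "tz": 0, "spin": 0, "claw": 0}
  grip_force: 50

```text
t: 2.92
eef_pos: [502.1, -17.5, 127.5]
ee_rot: [0.0, 1.0, -0.008, 0.001]
ft_force: [-1.6, -0.6, 2.2]
grip_width: 16.2
```

Run:
```python
from st import *
o=st();ang(o)
# plan table: 15deg steps cw from -148
a0=-148
for r in(45,):
  for k in range(0,25):
    a=np.radians(a0-15*k);b=np.radians(a0-15*(k+1))
    print(k,a0-15*k,np.round(AX+r*np.array([np.cos(a),np.sin(a)]),1),'d',np.round(r*(np.cos(b)-np.cos(a)),1),np.round(r*(np.sin(b)-np.sin(a)),1))
```

```text
t2.92 tcp [502.1 -17.5 127.5] yaw-0.9 tilt [ 0.001 -0.001 -1.   ] F [-1.6 -0.6  2.2] w16.2 j [-0.18 -0.16  1.99 -0.    1.3  -0.17]
ang -147.9 r 44.1 Ft(cw) 0.3 Fr 1.7
0 -148 [501.3 -17.8] d -4.9 10.7
1 -163 [496.5  -7.2] d -1.9 11.6
2 -178 [494.5   4.4] d 1.1 11.7
3 -193 [495.7  16.1] d 4.1 11.0
4 -208 [499.8  27.1] d 6.8 9.6
5 -223 [506.6  36.7] d 9.1 7.5
6 -238 [515.7  44.2] d 10.7 4.9
7 -253 [526.3  49. ] d 11.6 1.9
8 -268 [537.9  51. ] d 11.7 -1.1
9 -283 [549.6  49.8] d 11.0 -4.1
10 -298 [560.6  45.7] d 9.6 -6.8
11 -313 [570.2  38.9] d 7.5 -9.1
12 -328 [577.7  29.8] d 4.9 -10.7
13 -343 [582.5  19.2] d 1.9 -11.6
14 -358 [584.5   7.6] d -1.1 -11.7
15 -373 [583.3  -4.1] d -4.1 -11.0
16 -388 [579.2 -15.1] d -6.8 -9.6
17 -403 [572.4 -24.7] d -9.1 -7.5
18 -418 [563.3 -32.2] d -10.7 -4.9
19 -433 [552.7 -37. ] d -11.6 -1.9
20 -448 [541.1 -39. ] d -11.7 1.1
21 -463 [529.4 -37.8] d -11.0 4.1
22 -478 [518.4 -33.7] d -9.6 6.8
23 -493 [508.8 -26.9] d -7.5 9.1
24 -508 [501.3 -17.8] d -4.9 10.7
```

Emit:
apply_moves:
  steps:
    - {"tx": -0.0052, "ty": 0.0105, "tz": 0, "spin": 0, "claw": 0}
    - {"tx": -0.0019, "ty": 0.0116, "tz": 0, "spin": 0, "claw": 0}
    - {"tx": 0.0011, "ty": 0.0117, "tz": 0, "spin": 0, "claw": 0}
    - {"tx": 0.0041, "ty": 0.011, "tz": 0, "spin": 0, "claw": 0}
    - {"tx": 0.0068, "ty": 0.0096, "tz": 0, "spin": 0, "claw": 0}
    - {"tx": 0.0091, "ty": 0.0075, "tz": 0, "spin": 0, "claw": 0}
    - {"tx": 0, "ty": 0, "tz": 0, "spin": 0, "claw": 0}
    - {"tx": 0, "ty": 0, "tz": 0, "spin": 0, "claw": 0}

```text
t: 3.58
eef_pos: [516.7, 45.7, 127.3]
ee_rot: [-0.001, 1.0, -0.008, 0.001]
ft_force: [-1.9, 2.6, 5.1]
grip_width: 16.2
```

Run:
```python
from st import *
o=st();ang(o);snap('wrist','w4');o=st();ang(o)
```

```text
t3.58 tcp [516.7  45.7 127.3] yaw-0.9 tilt [ 0.002  0.002 -1.   ] F [-1.9  2.6  5.1] w16.2 j [-0.06 -0.12  1.96  0.    1.3  -0.04]
ang 119.9 r 45.7 Ft(cw) -0.3 Fr 3.2
t3.63 tcp [516.7  45.5 127.4] yaw-0.9 tilt [ 0.002  0.002 -1.   ] F [-1.2  2.2  6.2] w16.5 j [-0.06 -0.12  1.96  0.    1.3  -0.04]
ang 120.0 r 45.7 Ft(cw) 0.1 Fr 2.5
```

View pics/w4.png

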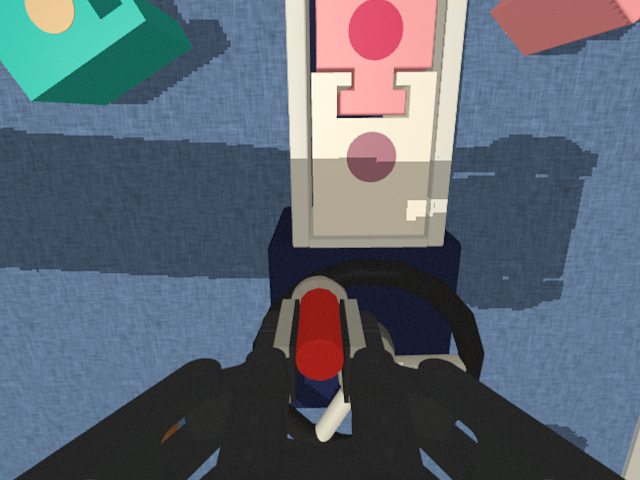

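Emit:
apply_moves:
  steps:
    - {"tx": 0.0107, "ty": 0.0049, "tz": 0, "spin": 0, "claw": 0}
    - {"tx": 0.0116, "ty": 0.0019, "tz": 0, "spin": 0, "claw": 0}
    - {"tx": 0.0117, "ty": -0.0011, "tz": 0, "spin": 0, "claw": 0}
    - {"tx": 0.011, "ty": -0.0041, "tz": 0, "spin": 0, "claw": 0}
    - {"tx": 0.0096, "ty": -0.0068, "tz": 0, "spin": 0, "claw": 0}
    - {"tx": 0.0075, "ty": -0.0091, "tz": 0, "spin": 0, "claw": 0}
    - {"tx": 0.0049, "ty": -0.0107, "tz": 0, "spin": 0, "claw": 0}
    - {"tx": 0.0019, "ty": -0.0116, "tz": 0, "spin": 0, "claw": 0}

```text
t: 4.3
eef_pos: [585.2, 9.0, 127.2]
ee_rot: [-0.002, 1.0, -0.008, 0.0]
ft_force: [-3.8, 4.4, 5.4]
grip_width: 16.3
```

Run:
```python
from st import *
o=st();ang(o)
```

```text
t4.30 tcp [585.2   9.  127.2] yaw-0.9 tilt [ 0.     0.003 -1.   ] F [-3.8  4.4  5.4] w16.3 j [-0.11  0.05  1.8   0.    1.3  -0.1 ]
ang 3.8 r 45.8 Ft(cw) -4.7 Fr -3.5
```

Emit:
apply_moves:
  steps:
    - {"tx": -0.0011, "ty": -0.0117, "tz": 0, "spin": 0, "claw": 0}
    - {"tx": -0.0041, "ty": -0.011, "tz": 0, "spin": 0, "claw": 0}
    - {"tx": -0.0068, "ty": -0.0096, "tz": 0, "spin": 0, "claw": 0}
    - {"tx": -0.0091, "ty": -0.0075, "tz": 0, "spin": 0, "claw": 0}
    - {"tx": -0.0107, "ty": -0.0049, "tz": 0, "spin": 0, "claw": 0}
    - {"tx": -0.0116, "ty": -0.0019, "tz": 0, "spin": 0, "claw": 0}
    - {"tx": 0, "ty": 0, "tz": 0, "spin": 0, "claw": 0}
    - {"tx": 0, "ty": 0, "tz": 0, "spin": 0, "claw": 0}

```text
t: 4.97
eef_pos: [541.3, -38.4, 127.1]
ee_rot: [-0.0, 1.0, -0.008, 0.001]
ft_force: [0.4, 2.8, 5.4]
grip_width: 16.7
```

Run:
```python
from st import *
o=st();ang(o)
```

```text
t4.97 tcp [541.3 -38.4 127.1] yaw-1.0 tilt [ 0.002  0.001 -1.   ] F [0.4 2.8 5.4] w16.7 j [-0.21 -0.06  1.9   0.    1.29 -0.19]
ang -87.7 r 44.5 Ft(cw) -0.5 Fr -2.8
```

Emit:
apply_moves:
  steps:
    - {"tx": -0.0117, "ty": 0.0011, "tz": 0, "spin": 0, "claw": 0}
    - {"tx": -0.011, "ty": 0.0041, "tz": 0, "spin": 0, "claw": 0}
    - {"tx": -0.0096, "ty": 0.0068, "tz": 0, "spin": 0, "claw": 0}
    - {"tx": -0.0075, "ty": 0.0091, "tz": 0, "spin": 0, "claw": 0}
    - {"tx": -0.0049, "ty": 0.0107, "tz": 0, "spin": 0, "claw": 0}
    - {"tx": -0.0019, "ty": 0.0116, "tz": 0, "spin": 0, "claw": 0}
    - {"tx": 0.0011, "ty": 0.0117, "tz": 0, "spin": 0, "claw": 0}
    - {"tx": 0.0041, "ty": 0.011, "tz": 0, "spin": 0, "claw": 0}

```text
t: 5.63
eef_pos: [499.4, 27.5, 127.1]
ee_rot: [0.002, 1.0, -0.008, -0.0]
ft_force: [0.7, -5.4, 7.0]
grip_width: 16.7
```

Run:
```python
from st import *
o=st();ang(o);r,d,c=snap('side','s5')
```

```text
t5.63 tcp [499.4  27.5 127.1] yaw-0.9 tilt [-0.    -0.003 -1.   ] F [ 0.7 -5.4  7. ] w16.7 j [-0.09 -0.16  2.   -0.    1.31 -0.08]
ang 151.8 r 45.5 Ft(cw) -4.4 Fr -3.2
```

View pics/s5.png

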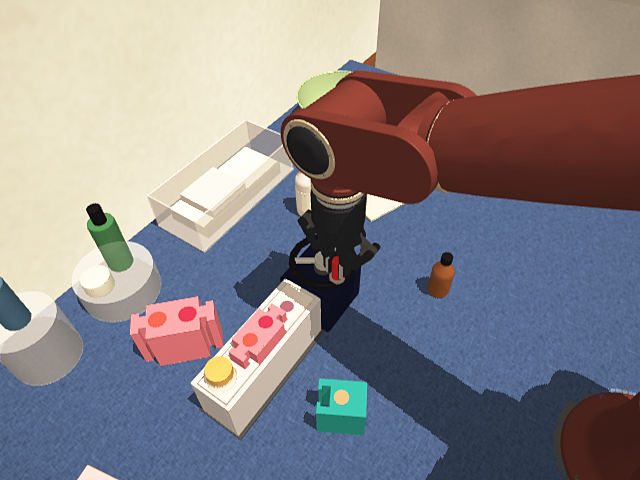

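Run:
```python
from st import *
r,d,c=load('s5');Q=cloud(c,d)
m=(abs(Q[...,0]-541)<20)&(abs(Q[...,1]-176)<25)&(Q[...,2]>85)
z=np.median(Q[m][:,2]);print(z,'crank est',4.5+(z-97.3)*2*np.pi/25,'remaining deg',np.degrees(13.567-4.5-(z-97.3)*2*np.pi/25));o=st();ang(o)
```

```text
118.22564688963939 crank est 9.759188683208418 remaining deg 218.1715176343101
t5.68 tcp [500.4  29.1 127.2] yaw-0.9 tilt [ 0.001 -0.001 -1.   ] F [ 0.3 -1.4  5.8] w16.5 j [-0.09 -0.16  2.   -0.    1.3  -0.07]
ang 149.5 r 45.4 Ft(cw) -1.0 Fr -0.9
```

Emit:
apply_moves:
  steps:
    - {"tx": 0.0068, "ty": 0.0096, "tz": 0, "spin": 0, "claw": 0}
    - {"tx": 0.0091, "ty": 0.0075, "tz": 0, "spin": 0, "claw": 0}
    - {"tx": 0.0107, "ty": 0.0049, "tz": 0, "spin": 0, "claw": 0}
    - {"tx": 0.0116, "ty": 0.0019, "tz": 0, "spin": 0, "claw": 0}
    - {"tx": 0.0117, "ty": -0.0011, "tz": 0, "spin": 0, "claw": 0}
    - {"tx": 0.011, "ty": -0.0041, "tz": 0, "spin": 0, "claw": 0}
    - {"tx": 0.0096, "ty": -0.0068, "tz": 0, "spin": 0, "claw": 0}
    - {"tx": 0.0075, "ty": -0.0091, "tz": 0, "spin": 0, "claw": 0}

```text
t: 6.35
eef_pos: [577.4, 32.4, 127.0]
ee_rot: [-0.001, 1.0, -0.007, -0.002]
ft_force: [-2.9, 2.6, 9.6]
grip_width: 16.6
```

Run:
```python
from st import *
o=st();ang(o);r,d,c=snap('side','s6');Q=cloud(c,d)
m=(abs(Q[...,0]-541)<20)&(abs(Q[...,1]-176)<25)&(Q[...,2]>85)
z=np.median(Q[m][:,2]);print(z,'remaining deg',np.degrees(13.567-4.5-(z-97.3)*2*np.pi/25));o=st();ang(o)
```

```text
t6.35 tcp [577.4  32.4 127. ] yaw-0.9 tilt [-0.003  0.002 -1.   ] F [-2.9  2.6  9.6] w16.6 j [-0.07  0.03  1.81  0.    1.3  -0.06]
ang 34.8 r 46.2 Ft(cw) -3.8 Fr -0.9
126.40847155752112 remaining deg 100.33884241681318
t6.40 tcp [578.5  30.4 127.1] yaw-0.9 tilt [-0.002  0.001 -1.   ] F [-0.8  1.5  8.6] w17.0 j [-0.08  0.03  1.81  0.    1.3  -0.06]
ang 32.1 r 46.0 Ft(cw) -1.6 Fr 0.1
```

Emit:
apply_moves:
  steps:
    - {"tx": 0.0049, "ty": -0.0107, "tz": 0, "spin": 0, "claw": 0}
    - {"tx": 0.0019, "ty": -0.0116, "tz": 0, "spin": 0, "claw": 0}
    - {"tx": -0.0011, "ty": -0.0117, "tz": 0, "spin": 0, "claw": 0}
    - {"tx": -0.0041, "ty": -0.011, "tz": 0, "spin": 0, "claw": 0}
    - {"tx": -0.0021, "ty": -0.0034, "tz": 0, "spin": 0, "claw": 0}
    - {"tx": 0, "ty": 0, "tz": 0, "spin": 0, "claw": 0}
    - {"tx": 0, "ty": 0, "tz": 0, "spin": 0, "claw": 0}
    - {"tx": 0, "ty": 0, "tz": 0, "spin": 0, "claw": 0}

```text
t: 7.07
eef_pos: [578.0, -17.2, 127.3]
ee_rot: [-0.0, 1.0, -0.008, 0.001]
ft_force: [3.3, -0.7, 6.1]
grip_width: 16.7
```

Run:
```python
from st import *
from scipy.optimize import least_squares
W=np.array([(502.1,-17.5),(516.7,45.6),(585.2,9.0),(541.3,-38.4),(500.4,29.1),(578.5,30.4),(499.4,27.5)]);o=st();W=np.vstack([W,o['eef_pos'][:2]])
print(least_squares(lambda p:np.hypot(*(W-p[:2]).T)-p[2],[539.5,6,45]).x)
ang(o)
# table 5deg from here
a0=-33
```

```text
t7.07 tcp [578.  -17.2 127.3] yaw-0.9 tilt [ 0.002  0.001 -1.   ] F [ 3.3 -0.7  6.1] w16.7 j [-0.16  0.03  1.82  0.    1.29 -0.14]
[539.89129773   6.95578145  45.21628558]
ang -31.1 r 44.9 Ft(cw) -1.1 Fr 3.1
```

```bash
sed -i 's/539.5,6.0/539.9,7.0/' st.py
python3 - <<'E'
from st import *
o=st();ang(o)
E
```

```text
t7.07 tcp [578.  -17.2 127.3] yaw-0.9 tilt [ 0.002  0.001 -1.   ] F [ 3.3 -0.7  6.1] w16.7 j [-0.16  0.03  1.82  0.    1.29 -0.14]
ang -32.4 r 45.1 Ft(cw) -1.2 Fr 3.1
```

Emit:
apply_moves:
  steps:
    - {"tx": -0.0022, "ty": -0.0032, "tz": 0, "spin": 0, "claw": 0}
    - {"tx": -0.0025, "ty": -0.003, "tz": 0, "spin": 0, "claw": 0}
    - {"tx": -0.0028, "ty": -0.0028, "tz": 0, "spin": 0, "claw": 0}
    - {"tx": -0.003, "ty": -0.0026, "tz": 0, "spin": 0, "claw": 0}
    - {"tx": -0.0032, "ty": -0.0023, "tz": 0, "spin": 0, "claw": 0}
    - {"tx": 0, "ty": 0, "tz": 0, "spin": 0, "claw": 0}
    - {"tx": 0, "ty": 0, "tz": 0, "spin": 0, "claw": 0}
    - {"tx": 0, "ty": 0, "tz": 0, "spin": 0, "claw": 0}

```text
t: 7.73
eef_pos: [564.3, -31.0, 127.2]
ee_rot: [-0.0, 1.0, -0.008, 0.001]
ft_force: [3.0, 0.3, 5.9]
grip_width: 16.5
```

Run:
```python
from st import *
o=st();ang(o)
```

```text
t7.73 tcp [564.3 -31.  127.2] yaw-0.9 tilt [ 0.002  0.    -1.   ] F [3.  0.3 5.9] w16.5 j [-0.19 -0.    1.85  0.    1.29 -0.17]
ang -57.3 r 45.2 Ft(cw) -2.7 Fr 1.4
```

Emit:
apply_moves:
  steps:
    - {"tx": -0.0034, "ty": -0.002, "tz": 0, "spin": 0, "claw": 0}
    - {"tx": 0, "ty": 0, "tz": 0, "spin": 0, "claw": 0}
    - {"tx": -0.0035, "ty": -0.0017, "tz": 0, "spin": 0, "claw": 0}
    - {"tx": 0, "ty": 0, "tz": 0, "spin": 0, "claw": 0}
    - {"tx": 0, "ty": 0, "tz": 0, "spin": 0, "claw": 0}
    - {"tx": 0, "ty": 0, "tz": 0, "spin": 0, "claw": 0}
    - {"tx": 0, "ty": 0, "tz": 0, "spin": 0, "claw": 0}
    - {"tx": 0, "ty": 0, "tz": 0, "spin": 0, "claw": 0}

```text
t: 8.4
eef_pos: [559.3, -33.7, 127.4]
ee_rot: [-0.001, 1.0, -0.008, 0.004]
ft_force: [8.9, 3.8, 3.4]
grip_width: 16.5
```

Run:
```python
from st import *
o=st();ang(o)
```

```text
t8.40 tcp [559.3 -33.7 127.4] yaw-0.9 tilt [ 0.007  0.002 -1.   ] F [8.9 3.8 3.4] w16.5 j [-0.19 -0.02  1.86  0.    1.29 -0.18]
ang -64.5 r 45.1 Ft(cw) -9.7 Fr 0.4
```

Emit:
apply_moves:
  steps:
    - {"tx": -0.0036, "ty": -0.0016, "tz": 0, "spin": 0, "claw": 0}
    - {"tx": 0, "ty": 0, "tz": 0, "spin": 0, "claw": 0}
    - {"tx": 0, "ty": 0, "tz": 0, "spin": 0, "claw": 0}
    - {"tx": 0, "ty": 0, "tz": 0, "spin": 0, "claw": 0}
    - {"tx": 0, "ty": 0, "tz": 0, "spin": 0, "claw": 0}
    - {"tx": 0, "ty": 0, "tz": 0, "spin": 0, "claw": 0}
    - {"tx": 0, "ty": 0, "tz": 0, "spin": 0, "claw": 0}
    - {"tx": 0, "ty": 0, "tz": 0, "spin": 0, "claw": 0}

```text
t: 9.07
eef_pos: [557.0, -34.7, 127.6]
ee_rot: [-0.002, 1.0, -0.008, 0.005]
ft_force: [13.7, 6.2, -0.3]
grip_width: 16.3
```

Run:
```python
from st import *
o=st();ang(o);r,d,c=snap('side','s7');Q=cloud(c,d)
m=(abs(Q[...,0]-541)<20)&(abs(Q[...,1]-176)<25)&(Q[...,2]>85)
z=np.median(Q[m][:,2]);print(z,z-97.3)
```

```text
t9.07 tcp [557.  -34.7 127.6] yaw-0.9 tilt [ 0.011  0.004 -1.   ] F [13.7  6.2 -0.3] w16.3 j [-0.2  -0.03  1.87  0.01  1.29 -0.18]
ang -67.8 r 45.1 Ft(cw) -15.0 Fr -0.5
133.15970912180575 35.85970912180575
```

Emit:
apply_moves:
  steps:
    - {"tx": 0.0089, "ty": 0.004, "tz": 0, "spin": 0, "claw": 0}
    - {"tx": 0.0079, "ty": 0.0059, "tz": 0, "spin": 0, "claw": 0}
    - {"tx": 0.0064, "ty": 0.0074, "tz": 0, "spin": 0, "claw": 0}
    - {"tx": 0.0046, "ty": 0.0086, "tz": 0, "spin": 0, "claw": 0}
    - {"tx": 0.0027, "ty": 0.0094, "tz": 0, "spin": 0, "claw": 0}
    - {"tx": 0.0006, "ty": 0.0098, "tz": 0, "spin": 0, "claw": 0}
    - {"tx": -0.0016, "ty": 0.0097, "tz": 0, "spin": 0, "claw": 0}
    - {"tx": -0.0036, "ty": 0.0091, "tz": 0, "spin": 0, "claw": 0}

```text
t: 9.78
eef_pos: [580.2, 27.1, 127.3]
ee_rot: [0.001, 1.0, -0.008, 0.001]
ft_force: [2.8, -2.7, 4.4]
grip_width: 16.5
```

Run:
```python
from st import *
o=st();ang(o);r,d,c=snap('side','s8');Q=cloud(c,d)
m=(abs(Q[...,0]-541)<20)&(abs(Q[...,1]-176)<25)&(Q[...,2]>85)
z=np.median(Q[m][:,2]);print(z,z-97.3)
bot.snapshot('side');bot.snapshot('side')
o=st();ang(o)
```

```text
t9.78 tcp [580.2  27.1 127.3] yaw-0.9 tilt [ 0.003 -0.002 -1.   ] F [ 2.8 -2.7  4.4] w16.5 j [-0.08  0.03  1.81 -0.    1.29 -0.06]
ang 26.4 r 45.0 Ft(cw) 3.7 Fr 1.3
127.35021610082066 30.050216100820663
t9.93 tcp [579.6  28.1 127.3] yaw-0.9 tilt [ 0.002  0.    -1.   ] F [3.9 1.3 6.1] w16.2 j [-0.08  0.03  1.81  0.    1.29 -0.06]
ang 28.0 r 45.0 Ft(cw) 0.6 Fr 4.0
```

Emit:
apply_moves:
  steps:
    - {"tx": 0, "ty": 0, "tz": 0, "spin": 0, "claw": 0.45}
    - {"tx": 0, "ty": 0, "tz": 0, "spin": 0, "claw": 0.45}
    - {"tx": 0, "ty": 0, "tz": 0, "spin": 0, "claw": 0.45}
    - {"tx": 0, "ty": 0, "tz": 0.01, "spin": 0, "claw": 0.45}
    - {"tx": 0, "ty": 0, "tz": 0.02, "spin": 0, "claw": 0.45}
    - {"tx": 0, "ty": 0, "tz": 0.02, "spin": 0, "claw": 0.45}
    - {"tx": 0, "ty": 0, "tz": 0.015, "spin": 0, "claw": 0.6}
    - {"tx": 0, "ty": 0, "tz": 0, "spin": 0, "claw": 0.9}

```text
t: 10.6
eef_pos: [580.8, 26.5, 195.8]
ee_rot: [0.0, 1.0, -0.008, 0.003]
ft_force: [0.4, 0.3, 1.0]
grip_width: 61.3
```

Emit:
apply_moves:
  steps:
    - {"tx": -0.006, "ty": 0.023, "tz": 0, "spin": 0, "claw": 0.95}
    - {"tx": -0.0065, "ty": 0.025, "tz": 0, "spin": 0, "claw": 0.95}
    - {"tx": -0.0065, "ty": 0.025, "tz": 0, "spin": 0, "claw": 0.95}
    - {"tx": -0.0065, "ty": 0.025, "tz": 0, "spin": 0, "claw": 0.95}
    - {"tx": -0.0065, "ty": 0.025, "tz": 0, "spin": 0, "claw": 0.95}
    - {"tx": -0.0065, "ty": 0.025, "tz": 0, "spin": 0, "claw": 0.95}
    - {"tx": 0, "ty": 0, "tz": 0, "spin": 0, "claw": 0.95}
    - {"tx": 0, "ty": 0, "tz": 0, "spin": 0, "claw": 0.95}

```text
t: 11.27
eef_pos: [539.4, 175.4, 190.1]
ee_rot: [0.0, 1.0, -0.007, -0.001]
ft_force: [0.5, 0.7, -0.2]
grip_width: 81.4
```

Run:
```python
from st import *
o=st();bot.snapshot('side'); r,d,c=snap('wrist','w9');st()
h=cv2.cvtColor(r,cv2.COLOR_RGB2HSV);Q=cloud(c,d)
pk=((h[...,0]>165)|(h[...,0]<10))&(h[...,1]>90)&(Q[...,2]>122)&(Q[...,2]<135)&(abs(Q[...,0]-541)<40)&(abs(Q[...,1]-177)<60)
cn,_=cv2.findContours(pk.astype(np.uint8),cv2.RETR_EXTERNAL,cv2.CHAIN_APPROX_NONE);k=max(cn,key=cv2.contourArea)[:,0]
W=np.array([onplane(c,u,v,128)[:2] for u,v in k],np.float32);print(cv2.minAreaRect(W),np.median(Q[pk][:,2]))
r,d,c=snap('top','t9')
h=cv2.cvtColor(r,cv2.COLOR_RGB2HSV);Q=cloud(c,d)
```

```text
t11.27 tcp [539.4 175.4 190.1] yaw-0.8 tilt [-0.002 -0.001 -1.   ] F [ 0.5  0.7 -0.2] w81.4 j [ 0.18 -0.05  1.79 -0.    1.41  0.2 ]
t11.37 tcp [540.1 174.1 190.5] yaw-1.0 tilt [-0.001 -0.001 -1.   ] F [ 0.1  0.3 -0.2] w81.0 j [ 0.18 -0.05  1.79 -0.    1.41  0.2 ]
((541.6428833007812, 169.391357421875), (84.257080078125, 47.406734466552734), 89.4825668334961) 127.78495795193622
```

View pics/w9.png

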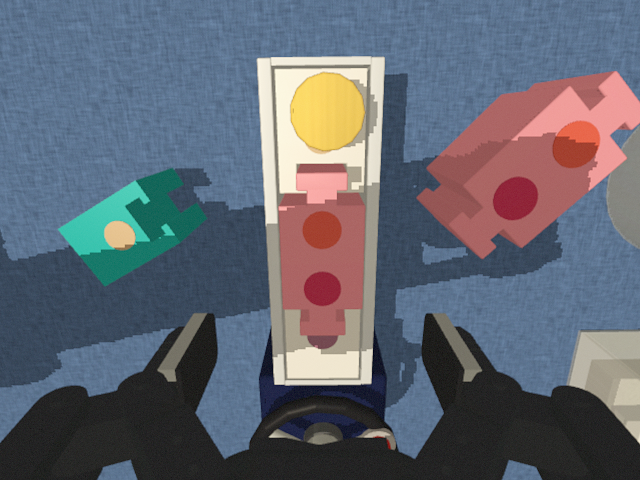

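Run:
```python
from st import *
r,d,c=load('w9')
print(onplane(c,322,260,128),onplane(c,322,200,128), onplane(c,322,310,128)); st()
```

```text
[541.74388995 175.99197349 128.        ] [542.24882646 210.97516411 128.        ] [541.28017613 143.86478801 128.        ]
t11.42 tcp [540.3 173.8 190.7] yaw-1.0 tilt [-0.001 -0.001 -1.   ] F [ 0.1  0.2 -0.5] w80.7 j [ 0.18 -0.05  1.79 -0.    1.41  0.2 ]
```

Emit:
apply_moves:
  steps:
    - {"tx": 0.001, "ty": 0.002, "tz": -0.02, "spin": 0, "claw": 0.95}
    - {"tx": 0, "ty": 0, "tz": -0.02, "spin": 0, "claw": 0.95}
    - {"tx": 0, "ty": 0, "tz": -0.015, "spin": 0, "claw": 0.95}
    - {"tx": 0, "ty": 0, "tz": -0.01, "spin": 0, "claw": 0.95}
    - {"tx": 0, "ty": 0, "tz": -0.01, "spin": 0, "claw": 0.95}
    - {"tx": 0, "ty": 0, "tz": -0.008, "spin": 0, "claw": 0.95}
    - {"tx": 0, "ty": 0, "tz": 0, "spin": 0, "claw": 0.95}
    - {"tx": 0, "ty": 0, "tz": 0, "spin": 0, "claw": 0.95}

```text
t: 12.08
eef_pos: [541.5, 176.5, 108.3]
ee_rot: [0.0, 1.0, -0.008, -0.0]
ft_force: [0.8, -0.5, 0.3]
grip_width: 81.4
```

Run:
```python
from st import *
st();snap('side','s10')
```

```text
t12.08 tcp [541.5 176.5 108.3] yaw-1.0 tilt [-0. -0. -1.] F [ 0.8 -0.5  0.3] w81.4 j [ 0.18  0.03  1.85 -0.    1.26  0.2 ]
```

View pics/s10.png

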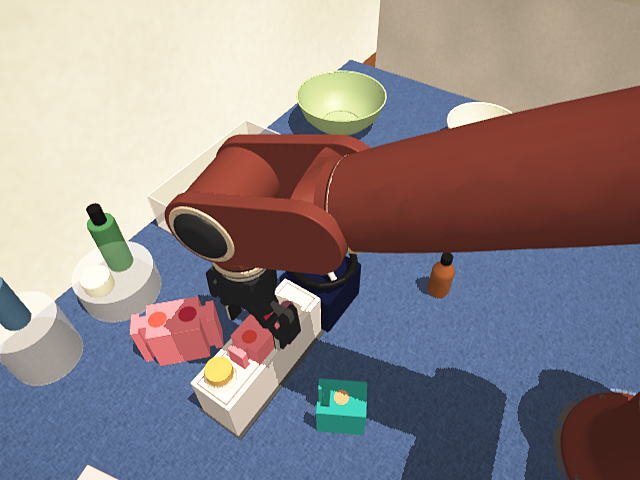

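Emit:
apply_moves:
  steps:
    - {"tx": 0, "ty": 0, "tz": -0.004, "spin": 0, "claw": 0.9}
    - {"tx": 0, "ty": 0, "tz": 0, "spin": 0, "claw": 0.7}
    - {"tx": 0, "ty": 0, "tz": 0, "spin": 0, "claw": 0.6}
    - {"tx": 0, "ty": 0, "tz": 0, "spin": 0, "claw": 0.4}
    - {"tx": 0, "ty": 0, "tz": 0, "spin": 0, "claw": 0.3}
    - {"tx": 0, "ty": 0, "tz": 0, "spin": 0, "claw": 0.3}
    - {"tx": 0, "ty": 0, "tz": 0, "spin": 0, "claw": 0.3}
    - {"tx": 0, "ty": 0, "tz": 0, "spin": 0, "claw": 0.3}
  grip_force: 60

```text
t: 12.8
eef_pos: [541.8, 176.8, 105.0]
ee_rot: [-0.0, 1.0, -0.008, 0.0]
ft_force: [-1.0, 0.7, 4.5]
grip_width: 46.9
```

Run:
```python
from st import *
st()
```

```text
t12.80 tcp [541.8 176.8 105. ] yaw-0.9 tilt [ 0.001  0.    -1.   ] F [-1.   0.7  4.5] w46.9 j [0.18 0.03 1.85 0.   1.26 0.2 ]
```

Held (46.9 mm, same −1.5 mm bias as on the pin). Now I'll lift slowly and watch the force.

Emit:
apply_moves:
  steps:
    - {"tx": 0, "ty": 0, "tz": 0.002, "spin": 0, "claw": 0.3}
    - {"tx": 0, "ty": 0, "tz": 0.003, "spin": 0, "claw": 0.3}
    - {"tx": 0, "ty": 0, "tz": 0.003, "spin": 0, "claw": 0.3}
    - {"tx": 0, "ty": 0, "tz": 0.003, "spin": 0, "claw": 0.3}
    - {"tx": 0, "ty": 0, "tz": 0.003, "spin": 0, "claw": 0.3}
    - {"tx": 0, "ty": 0, "tz": 0, "spin": 0, "claw": 0.3}
    - {"tx": 0, "ty": 0, "tz": 0, "spin": 0, "claw": 0.3}
    - {"tx": 0, "ty": 0, "tz": 0, "spin": 0, "claw": 0.3}

```text
t: 13.47
eef_pos: [541.3, 176.6, 118.2]
ee_rot: [0.0, 1.0, -0.008, -0.0]
ft_force: [-0.9, -0.6, -2.6]
grip_width: 47.0
```

Run:
```python
from st import *
st();snap('wrist','w11');snap('side','s11')
a=cv2.imread('pics/w11.png');b=cv2.imread('pics/s11.png')
cv2.imwrite('pics/c11.png',cv2.resize(np.hstack([a,b]),(800,300),interpolation=cv2.INTER_AREA))
```

```text
t13.47 tcp [541.3 176.6 118.2] yaw-0.9 tilt [-0. -0. -1.] F [-0.9 -0.6 -2.6] w47.0 j [0.18 0.02 1.84 0.   1.28 0.2 ]
```

View pics/c11.png

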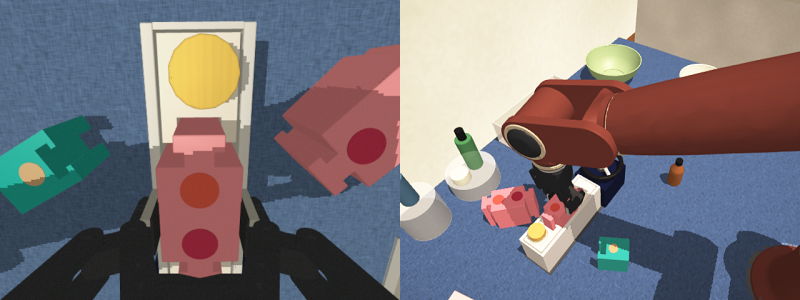

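Emit:
apply_moves:
  steps:
    - {"tx": 0, "ty": 0, "tz": 0.004, "spin": 0, "claw": 0.3}
    - {"tx": 0, "ty": 0, "tz": 0.005, "spin": 0, "claw": 0.3}
    - {"tx": 0, "ty": 0, "tz": 0.005, "spin": 0, "claw": 0.3}
    - {"tx": 0, "ty": 0, "tz": 0.005, "spin": 0, "claw": 0.3}
    - {"tx": 0, "ty": 0, "tz": 0.005, "spin": 0, "claw": 0.3}
    - {"tx": 0, "ty": 0, "tz": 0.006, "spin": 0, "claw": 0.3}
    - {"tx": 0, "ty": 0, "tz": 0.006, "spin": 0, "claw": 0.3}
    - {"tx": 0, "ty": 0, "tz": 0.006, "spin": 0, "claw": 0.3}

```text
t: 14.23
eef_pos: [541.5, 176.7, 161.1]
ee_rot: [-0.0, 1.0, -0.008, 0.0]
ft_force: [0.3, 0.2, -3.4]
grip_width: 46.9
```

Emit:
apply_moves:
  steps:
    - {"tx": 0, "ty": 0, "tz": 0.006, "spin": 0, "claw": 0.3}
    - {"tx": 0, "ty": 0, "tz": 0.006, "spin": 0, "claw": 0.3}
    - {"tx": 0, "ty": 0, "tz": 0.01, "spin": 0, "claw": 0.3}
    - {"tx": 0, "ty": 0, "tz": 0.015, "spin": 0, "claw": 0.3}
    - {"tx": 0, "ty": 0, "tz": 0.015, "spin": 0, "claw": 0.3}
    - {"tx": 0, "ty": 0, "tz": 0.01, "spin": 0, "claw": 0.3}
    - {"tx": 0, "ty": 0, "tz": 0.006, "spin": 0, "claw": 0.3}
    - {"tx": 0, "ty": 0, "tz": 0, "spin": 0, "claw": 0.3}

```text
t: 14.9
eef_pos: [542.3, 176.8, 230.6]
ee_rot: [-0.0, 1.0, -0.008, 0.002]
ft_force: [0.1, 0.6, -3.7]
grip_width: 46.9
```

Run:
```python
from st import *
st();r,d,c=snap('side','s12')
```

```text
t14.90 tcp [542.3 176.8 230.6] yaw-0.9 tilt [ 0.003  0.001 -1.   ] F [ 0.1  0.6 -3.7] w46.9 j [ 0.18 -0.08  1.74  0.    1.47  0.2 ]
```

View pics/s12.png

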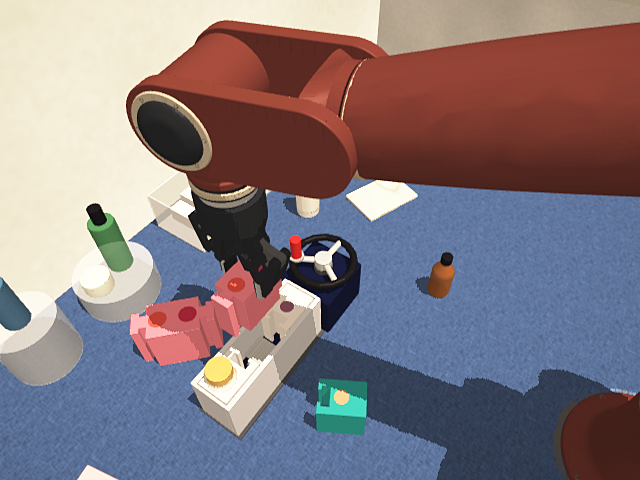

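Emit:
apply_moves:
  steps:
    - {"tx": 0.0023, "ty": -0.01, "tz": 0, "spin": -1.3, "claw": 0.3}
    - {"tx": 0.0023, "ty": -0.02, "tz": 0, "spin": -1.3, "claw": 0.3}
    - {"tx": 0.0023, "ty": -0.03, "tz": 0, "spin": -1.3, "claw": 0.3}
    - {"tx": 0.0023, "ty": -0.03, "tz": 0, "spin": -1.3, "claw": 0.3}
    - {"tx": 0.0023, "ty": -0.03, "tz": 0, "spin": -1.3, "claw": 0.3}
    - {"tx": 0.0023, "ty": -0.03, "tz": 0, "spin": -1.3, "claw": 0.3}
    - {"tx": 0.0023, "ty": -0.03, "tz": 0, "spin": -1.3, "claw": 0.3}
    - {"tx": 0.0023, "ty": -0.03, "tz": 0, "spin": -1.3, "claw": 0.3}

```text
t: 15.62
eef_pos: [558.9, -35.4, 226.8]
ee_rot: [0.0, 0.995, -0.1, -0.001]
ft_force: [1.1, -0.3, -3.5]
grip_width: 46.8
```

Emit:
apply_moves:
  steps:
    - {"tx": 0.0023, "ty": -0.03, "tz": 0, "spin": -1.3, "claw": 0.3}
    - {"tx": 0.0023, "ty": -0.03, "tz": 0, "spin": -1.3, "claw": 0.3}
    - {"tx": 0.0023, "ty": -0.03, "tz": 0, "spin": -1.3, "claw": 0.3}
    - {"tx": 0.0023, "ty": -0.03, "tz": 0, "spin": -1.3, "claw": 0.3}
    - {"tx": 0.0023, "ty": -0.03, "tz": 0, "spin": -1.3, "claw": 0.3}
    - {"tx": 0.0023, "ty": -0.03, "tz": 0, "spin": -1.3, "claw": 0.3}
    - {"tx": 0.0023, "ty": -0.03, "tz": 0, "spin": -1.3, "claw": 0.3}
    - {"tx": 0.0023, "ty": -0.02, "tz": 0, "spin": -1.3, "claw": 0.3}

```text
t: 16.28
eef_pos: [576.9, -266.6, 226.5]
ee_rot: [0.0, 0.982, -0.191, -0.001]
ft_force: [-0.1, 0.4, -3.7]
grip_width: 46.6
```

Emit:
apply_moves:
  steps:
    - {"tx": 0, "ty": -0.012, "tz": 0, "spin": 0, "claw": 0.3}
    - {"tx": 0, "ty": -0.006, "tz": 0, "spin": 0, "claw": 0.3}
    - {"tx": 0, "ty": 0, "tz": 0, "spin": 0, "claw": 0.3}
    - {"tx": 0, "ty": 0, "tz": 0, "spin": 0, "claw": 0.3}
    - {"tx": 0, "ty": 0, "tz": -0.02, "spin": 0, "claw": 0.3}
    - {"tx": 0, "ty": 0, "tz": -0.03, "spin": 0, "claw": 0.3}
    - {"tx": 0, "ty": 0, "tz": -0.03, "spin": 0, "claw": 0.3}
    - {"tx": 0, "ty": 0, "tz": 0, "spin": 0, "claw": 0.3}

```text
t: 16.95
eef_pos: [574.3, -277.2, 140.5]
ee_rot: [-0.003, 0.982, -0.188, -0.006]
ft_force: [-2.5, 1.9, -6.5]
grip_width: 46.7
```

Run:
```python
from st import *
bot.snapshot('top');o=st();snap('side','s13');r,d,c=snap('wrist','w13')
a=cv2.imread('pics/w13.png');b=cv2.imread('pics/s13.png')
cv2.imwrite('pics/c13.png',cv2.resize(np.hstack([a,b]),(800,300),interpolation=cv2.INTER_AREA))
```

```text
t17.00 tcp [ 575.6 -278.2  143.7] yaw-21.6 tilt [-0.008  0.005 -1.   ] F [-0.  -0.2 -3. ] w47.0 j [-0.57  0.16  1.65  0.    1.34 -0.19]
```

View pics/c13.png

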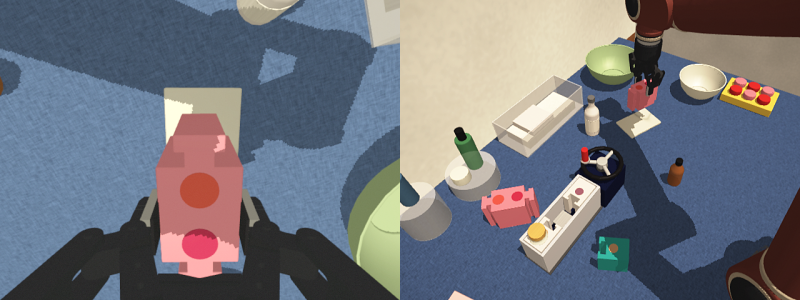

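Emit:
apply_moves:
  steps:
    - {"tx": 0, "ty": 0, "tz": -0.015, "spin": 0, "claw": 0.3}
    - {"tx": 0, "ty": 0, "tz": -0.02, "spin": 0, "claw": 0.3}
    - {"tx": 0, "ty": 0, "tz": -0.02, "spin": 0, "claw": 0.3}
    - {"tx": 0, "ty": 0, "tz": -0.015, "spin": 0, "claw": 0.3}
    - {"tx": 0, "ty": 0, "tz": 0, "spin": 0, "claw": 0.3}
    - {"tx": 0, "ty": 0, "tz": 0, "spin": 0, "claw": 0.3}
    - {"tx": 0, "ty": 0, "tz": 0, "spin": 0, "claw": 0.3}
    - {"tx": 0, "ty": 0, "tz": 0, "spin": 0, "claw": 0.3}

```text
t: 17.77
eef_pos: [579.5, -282.2, 80.5]
ee_rot: [0.001, 0.982, -0.189, 0.002]
ft_force: [0.9, 0.1, -3.6]
grip_width: 47.2
```

Run:
```python
from st import *
o=st();r,d,c=snap('wrist','w14');r,d,c=snap('side','s14')
cv2.imwrite('pics/c14.png',cv2.resize(r[150:290,330:490,::-1],None,fx=4,fy=4))
```

```text
t17.77 tcp [ 579.5 -282.2   80.5] yaw-21.7 tilt [ 0.003 -0.002 -1.   ] F [ 0.9  0.1 -3.6] w47.2 j [-0.57  0.23  1.68  0.    1.23 -0.19]
```

View pics/w14.png

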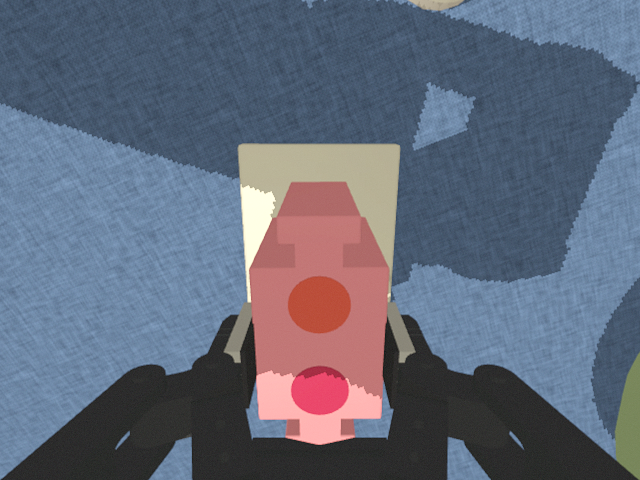

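View pics/s14.png

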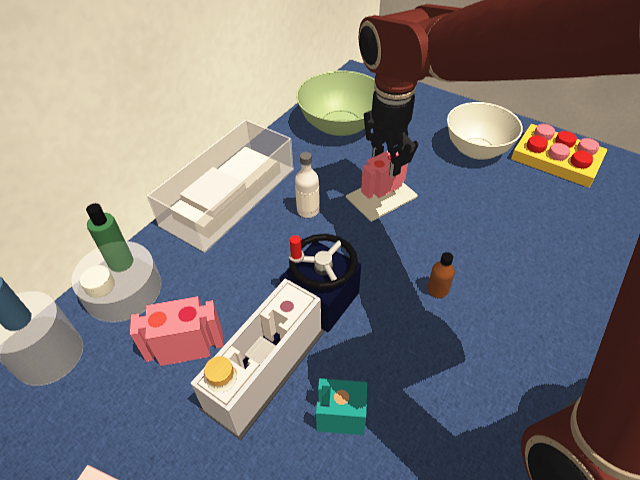

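Emit:
apply_moves:
  steps:
    - {"tx": 0, "ty": 0, "tz": -0.008, "spin": 0, "claw": 0.3}
    - {"tx": 0, "ty": 0, "tz": -0.006, "spin": 0, "claw": 0.3}
    - {"tx": 0, "ty": 0, "tz": -0.004, "spin": 0, "claw": 0.3}
    - {"tx": 0, "ty": 0, "tz": -0.002, "spin": 0, "claw": 0.3}
    - {"tx": 0, "ty": 0, "tz": 0, "spin": 0, "claw": 0.3}
    - {"tx": 0, "ty": 0, "tz": 0, "spin": 0, "claw": 0.3}
    - {"tx": 0, "ty": 0, "tz": 0, "spin": 0, "claw": 0.3}
    - {"tx": 0, "ty": 0, "tz": 0, "spin": 0, "claw": 0.3}

```text
t: 18.53
eef_pos: [578.5, -281.5, 58.7]
ee_rot: [0.0, 0.982, -0.189, 0.0]
ft_force: [0.1, -0.1, -3.0]
grip_width: 46.9
```

Emit:
apply_moves:
  steps:
    - {"tx": 0, "ty": 0, "tz": -0.001, "spin": 0, "claw": 0.3}
    - {"tx": 0, "ty": 0, "tz": -0.001, "spin": 0, "claw": 0.3}
    - {"tx": 0, "ty": 0, "tz": -0.001, "spin": 0, "claw": 0.3}
    - {"tx": 0, "ty": 0, "tz": 0, "spin": 0, "claw": 0.3}
    - {"tx": 0, "ty": 0, "tz": 0, "spin": 0, "claw": 0.3}
    - {"tx": 0, "ty": 0, "tz": 0, "spin": 0, "claw": 0.3}
    - {"tx": 0, "ty": 0, "tz": 0, "spin": 0, "claw": 0.3}
    - {"tx": 0, "ty": 0, "tz": 0, "spin": 0, "claw": 0.3}

```text
t: 19.2
eef_pos: [578.2, -281.4, 55.3]
ee_rot: [0.0, 0.982, -0.189, 0.0]
ft_force: [0.3, -1.2, -3.9]
grip_width: 47.1
```

Emit:
apply_moves:
  steps:
    - {"tx": 0, "ty": 0, "tz": -0.001, "spin": 0, "claw": 0.3}
    - {"tx": 0, "ty": 0, "tz": 0, "spin": 0, "claw": 0.3}
    - {"tx": 0, "ty": 0, "tz": 0, "spin": 0, "claw": 0.3}
    - {"tx": 0, "ty": 0, "tz": -0.001, "spin": 0, "claw": 0.3}
    - {"tx": 0, "ty": 0, "tz": 0, "spin": 0, "claw": 0.3}
    - {"tx": 0, "ty": 0, "tz": 0, "spin": 0, "claw": 0.3}
    - {"tx": 0, "ty": 0, "tz": 0, "spin": 0, "claw": 0.3}
    - {"tx": 0, "ty": 0, "tz": 0, "spin": 0, "claw": 0.3}

```text
t: 19.87
eef_pos: [578.4, -281.5, 55.1]
ee_rot: [0.0, 0.982, -0.189, 0.0]
ft_force: [-3.6, 2.9, 8.1]
grip_width: 46.6
```

Emit:
apply_moves:
  steps:
    - {"tx": 0, "ty": 0, "tz": 0, "spin": 0, "claw": 0.55}
    - {"tx": 0, "ty": 0, "tz": 0, "spin": 0, "claw": 0.6}
    - {"tx": 0, "ty": 0, "tz": 0, "spin": 0, "claw": 0.65}
    - {"tx": 0, "ty": 0, "tz": 0, "spin": 0, "claw": 0.8}
    - {"tx": 0, "ty": 0, "tz": 0, "spin": 0, "claw": 0.9}
    - {"tx": 0, "ty": 0, "tz": 0, "spin": 0, "claw": 0.95}
    - {"tx": 0, "ty": 0, "tz": 0, "spin": 0, "claw": 0.95}
    - {"tx": 0, "ty": 0, "tz": 0, "spin": 0, "claw": 0.95}

```text
t: 20.53
eef_pos: [578.2, -281.4, 53.2]
ee_rot: [-0.0, 0.982, -0.189, -0.0]
ft_force: [1.6, 0.9, 0.0]
grip_width: 81.2
```

Emit:
apply_moves:
  steps:
    - {"tx": 0, "ty": 0, "tz": 0.01, "spin": 0, "claw": 0.95}
    - {"tx": 0, "ty": 0, "tz": 0.015, "spin": 0, "claw": 0.95}
    - {"tx": 0, "ty": 0, "tz": 0.025, "spin": 0, "claw": 0.95}
    - {"tx": 0, "ty": 0, "tz": 0.035, "spin": 0, "claw": 0.95}
    - {"tx": 0, "ty": 0, "tz": 0.035, "spin": 0, "claw": 0.95}
    - {"tx": 0, "ty": 0, "tz": 0.03, "spin": 0, "claw": 0.95}
    - {"tx": 0, "ty": 0, "tz": 0.01, "spin": 0, "claw": 0.95}
    - {"tx": 0, "ty": 0, "tz": 0, "spin": 0, "claw": 0.95}

```text
t: 21.2
eef_pos: [580.4, -282.7, 219.9]
ee_rot: [0.002, 0.982, -0.189, 0.005]
ft_force: [-0.1, 0.0, 0.1]
grip_width: 81.3
```

Run:
```python
from st import *
bot.snapshot('top');bot.snapshot('top');st();r,d,c=snap('side','s15');r2,d2,c2=snap('wrist','w15');snap('top','t15')
for n in('w15','s15'):
    r,d,c=load(n);h=cv2.cvtColor(r,cv2.COLOR_RGB2HSV);Q=cloud(c,d)
    pk=((h[...,0]>165)|(h[...,0]<10))&(h[...,1]>90)&(Q[...,2]>70)&(Q[...,2]<84)&(abs(Q[...,0]-579)<70)&(abs(Q[...,1]+281)<70)
    cn,_=cv2.findContours(pk.astype(np.uint8),cv2.RETR_EXTERNAL,cv2.CHAIN_APPROX_NONE);k=max(cn,key=cv2.contourArea)[:,0]
    W=np.array([onplane(c,u,v,78)[:2] for u,v in k],np.float32);print(n,cv2.minAreaRect(W),np.percentile(Q[pk][:,2],[5,50,95]))
for n in('s7','s8','s15','side0'):
    r,d,c=load(n);h=cv2.cvtColor(r,cv2.COLOR_RGB2HSV);Q=cloud(c,d)
    j=(h[...,0]>15)&(h[...,0]<30)&(h[...,1]>140)&(abs(Q[...,0]-541)<40)&(abs(Q[...,1]-256)<40)&(Q[...,2]>120); print(n,'jar px',np.argwhere(j).mean(0).round(1),'w',[np.median(Q[v-2:v+3,u-2:u+3,2]).round(1) for u,v in((302,293),(205,375))])
r,d,c=load('s15');h=cv2.cvtColor(r,cv2.COLOR_RGB2HSV)
red=((h[...,0]<6)|(h[...,0]>174))&(h[...,1]>200);red[:225]=0;red[275:]=0;red[:,:270]=0;red[:,375:]=0
v,u=np.argwhere(red).mean(0);p=onplane(c,u,v,137);print('pin',p,np.degrees(np.arctan2(p[1]-5.8,p[0]-539.2)))
```

```text
t21.30 tcp [ 578.  -281.3  213.3] yaw-21.7 tilt [ 0. -0. -1.] F [ 0.4 -0.4 -0.6] w81.1 j [-0.57  0.11  1.59 -0.    1.45 -0.19]
w15 ((591.346923828125, -254.86785888671875), (39.893714904785156, 50.067161560058594), 7.7500481605529785) [76.00272039 77.83352179 79.08717077]
s15 ((574.0949096679688, -276.1531066894531), (105.59193420410156, 54.3321418762207), 69.38815307617188) [71.60759889 76.70321416 78.97615241]
s7 jar px [369.9 218.1] w [np.float64(96.4), np.float64(127.8)]
s8 jar px [372.4 219.2] w [np.float64(96.9), np.float64(127.3)]
s15 jar px [370.3 218.1] w [np.float64(96.7), np.float64(127.8)]
side0 jar px [370.2 218.2] w [np.float64(96.9), np.float64(127.5)]
pin [578.69944656  27.32144914 137.        ] 28.58395392360643
```

View pics/s15.png

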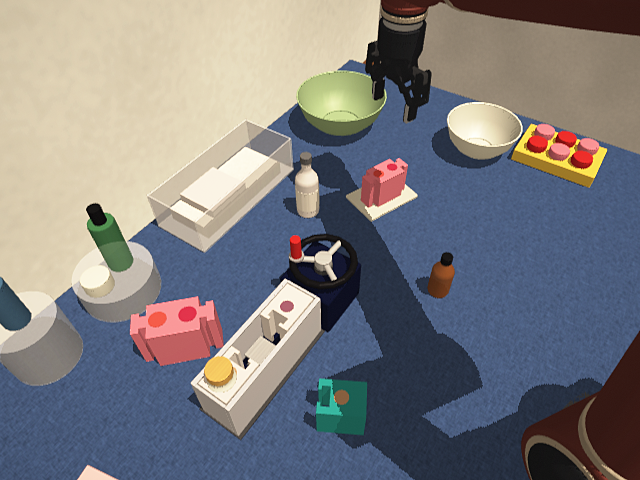

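View pics/w15.png

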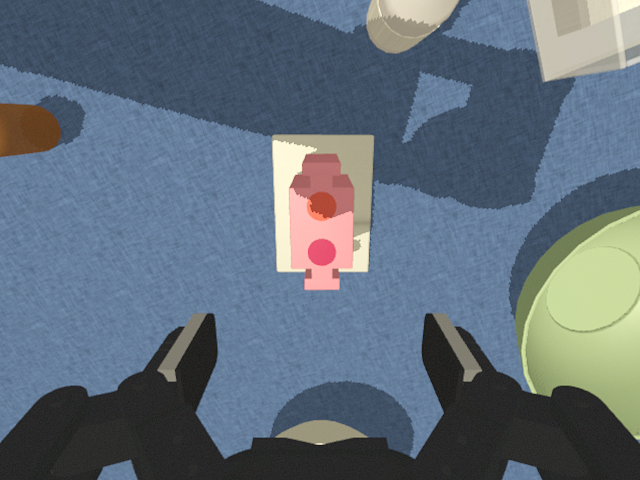

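Run:
```python
from st import *
r,d,c=load('w15')
print('block',(onplane(c,321,206,78)+onplane(c,322,252,78))/2)
P=[onplane(c,u,v,8) for u,v in((274,135),(374,135),(277,271),(369,271))];print('pad',np.mean(P,0),np.linalg.norm(P[0]-P[1]),np.linalg.norm(P[0]-P[2]))
```

```text
block [ 579.13236084 -282.3932978    78.        ]
pad [ 581.54072356 -281.94975082    8.        ] 87.36930954442704 128.3496032462902
```

The block sits within 3 mm of the pad centre and upright (top at z≈78). The white blocks and jar haven't moved, and the pin reads 28.6°, which is 90° back from the stop. I'm handing in.

Run:
```python
from st import *
print(bot.job_done()); st()
```

```text
the job is handed in; nothing more can be done
None
the job is handed in; nothing more can be done
```

The pink block is standing upright on the marble pad, and I handed the job in at about 21 s. No verdict was reported.

- **Handwheel:** I cranked it clockwise to its stop, which I felt as the force at the pin rising from about 3 N to 15 N. The block stood 36 mm proud there. I then backed the wheel off about 90°, which left the block 30 mm proud. The last side picture put the pin at 28.6°, within 1° of where I left it.
- **Pink block:** I lifted it straight up (it weighs about 0.3 kg) and lowered it until I felt about 8 N of contact before letting go. Its centre is about 3 mm from the pad's centre in the wrist picture, and its top is at about 78 mm, as it should be.
- **Everything else:** The white block tops I checked and the jar read the same as at the start, within measurement noise. In the last side picture both bottles are standing where they were; I judged that by eye. The gripper was open and clear of everything, about 135 mm above the block.
- **Checks that disagreed:** The automatic colour-mask outline of the block in the last wrist picture was cut off by shadow, so its centre was wrong. I used the two dots on the block's top instead. The side-view mask gave a centre about 9 mm from the pad's centre, still within the 25 mm limit.

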